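# Load the bare sanding drum on the dressing stand

## Task

Load the bare aluminium drum that lies at the foot of the dressing stand's ramp: push it from behind with the fingertips and roll it slowly up the ramp, never letting it roll back or run free, until it drops into the seat against the end stop. Then push the tailstock knob fully home so that the quill enters the drum's bore, and come away. Do not lift the drum, and leave everything else on the bench as it is.

Things in the scene. Friction and masses are not known exactly. Their poses are not given: they have to be found in the camera images.
- drum: The drum to load: bare, smooth aluminium cylinder, 90 mm diameter, 80 mm long, about 0.7 kg (varies), lying on the landing. Origin at its centre, x along its axle. Each end has a 19 mm bore, 18 mm deep. Slippery (friction about 0.35): it turns against a fingertip pushing it from behind, which takes under 10 N. Unbacked on the slope it rolls back by itself; pushed faster than about 0.1 m/s it may run ahead of the finger.
- stand: Dressing stand of sheet steel, green headstock and tailstock, fixed. y: level, up the ramp; x: along the axle, away from the robot; z up. Origin on the bench, at the foot of the slope, midway across. Flat landing y -128 to 0 mm, surface 6 mm high, 10 mm lip at its low end; 8 degree slope to the crest. Low cheeks at x = +-42.5 mm, 18 mm above the surface, keep the drum straight.
- crest (a point): Middle of the crest, on the surface, at the top of the slope: 160 mm past the stand's origin along y, 28.5 mm above the bench. Past it the surface falls 5 degrees to the end stop; that dip is the seat, where the drum stays by itself.
- seat (a point): Where the drum's centre lies once seated against the end stop: the stand's (0, 186, 71.4) mm, x within 3 mm; on the landing the centre is 51 mm above the bench at y -70 to -20 mm. The stop's face is 45 mm farther along y, its top 88 mm high. Beside the seat, y 140 to 230 mm: headstock x 46 to 176 mm, 114 mm high; tailstock x -52 to -108 mm, 100 mm high.
- quill (a joint): Travel of the tailstock quill, m: 0 drawn back, 0.024 fully home. Slides along the stand's +x; home, its pointed pin (13 mm diameter) stands 14 mm deep in the seated drum's bore. About 4 N to move it; it stays where left and stops dead at the end. Starts at 0 to 0.005; stays back until the drum is seated.
- quill_knob (a point): Centre of the end face of the black push knob (40 mm diameter) behind the tailstock; the face looks along the stand's -x, to the robot. Height 71.4 mm above the bench, at the stand's y = 186 mm; x = -142 mm with the quill at 0, -118 mm when home. Pushed along the stand's +x.
- small_drum: Bystander beyond the ramp: a smaller aluminium drum, 60 mm diameter, 45 mm high, standing on end. Origin under its centre.
- tin: Bystander in front of the ramp: a flat polish tin, 75 mm diameter, 22 mm high. Origin under its centre.
- thread_cone: Bystander past the tailstock: a brown thread cone, 52 mm diameter, 95 mm high. Origin under its centre.
- hammer: Bystander: a hammer lying to the right, 250 mm long along its x. Origin under its middle.
- shoe: Bystander: a black shoe at the far right, 285 mm long along its x. Origin under its middle.
- last: Bystander: a wooden shoe last at the far left, 255 mm long along its x. Origin under its middle.
- jar: Bystander: an amber jar on the left, 68 mm diameter, 90 mm high. Origin under its centre.
- pincers: Bystander: pincers with yellow handles lying on the left, 200 mm long along their x, 16 mm high. Origin under their middle.
Things that resemble listed ones, but are neither listed nor needed, are in the scene too. Leave any green or purple look-alike of the drum alone.

How it is judged (in metres and radians):
On the way, in this order (a step that is already met when the one before it is completed fails the run):
1. the drum lies in the seat against the end stop, with the quill still drawn back (y of drum in the frame of stand between 0.18 and 0.192 m and z of drum in the frame of stand between 0.0664 and 0.0764 m and angle between the x axis of drum and the x axis of stand, either way round below 0.06 rad and value of joint quill below 0.012 m), for 0.3 s.
2. the quill is pushed home into the drum's bore (y of drum in the frame of stand between 0.18 and 0.192 m and z of drum in the frame of stand between 0.0664 and 0.0764 m and angle between the x axis of drum and the x axis of stand, either way round below 0.06 rad and value of joint quill above 0.021 m), for 0.2 s.
At the end, for the whole second after the job is handed in: The drum rests in the seat against the end stop (centre within 6 mm along the ramp and 5 mm in height of its seated place, axle within 0.06 rad of square), the quill is at least 21 mm of its 24 mm home in the bore, nothing moves (all of step 2 and linear speed of drum below 0.02 m/s and angular speed of drum below 0.4 rad/s); the robot touches nothing.
It fails at once if the drum is flung (faster than 0.4 m/s) (linear speed of drum above 0.4 m/s).
It fails at once if the drum is pushed with the arm or the gripper's body in place of the fingers (contact force between the arm and drum above 2 N).
It fails at once if the drum rolls back or runs free on the slope (faster than 0.2 m/s with no finger or arm on it) (y of drum in the frame of stand between 0.02 and 0.15 m and linear speed of drum above 0.2 m/s and contact force between each of the fingers, the arm and drum below 0.02 N).
It fails at once if the drum is lifted more than 10 mm off the ramp, or leaves it ((y of drum in the frame of stand below 0.07 m and z of drum in the frame of stand above 0.071 m) or z of drum in the frame of stand above 0.085 m or x of drum in the frame of stand above 0.015 m or x of drum in the frame of stand below -0.015 m or y of drum in the frame of stand below -0.12 m).
It fails at once if another thing on the bench is disturbed (moved more than 20 mm or knocked over) (distance of any of small_drum, tin, thread_cone, hammer, shoe, last, jar, pincers from where it was at the start of the episode above 0.02 m or angle between any of small_drum, tin, thread_cone, hammer, shoe, last, jar, pincers's own z axis and vertical above 0.3 rad).
It also fails if it takes over 58 s, if anything falls off the work surface, if the arm or the gripper's body presses on something with over 40 N, if the wrist force passes 120 N, or if a joint passes its speed limit or range.

## Robot

A 7-joint arm with a two-finger parallel gripper is mounted at the origin on the work surface. World frame = base frame: x ahead of the robot, y to its left, z up, the work surface at z = 0. Lengths are in mm, angles in rad, forces in N, time in s.
With the tool pointing down it reaches from about 400 to 750 mm from the base axis. Payload 19.5 kg.
Tool frame: the origin (TCP) lies where the fingers leave the gripper's body, on its centre line; the fingertips stand 73 mm ahead of it and the grasp point (between the pads) lies 54 mm ahead of it; y points along the fingers, z is the direction in which the jaws open and shut, and the axes are right-handed (so a half turn about y gives the same grasp; the last joint's range is limited). The gripper opens to 85 mm and grips with 20 to 120 N. Pads are 22 mm wide; open, the fingers measure 114 mm over their backs; the gripper's body (76 mm by 85 mm) begins 54 mm behind the grasp point. The pads swing forward as they close: fully open they stand 13 mm farther back than shut.
Start: joints at [-1.144, 0.707, -0.028, 1.485, 0.022, 0.951, -0.075], TCP at [259.782, 512.949, 303.868] pointing down, gripper open.
Joint ranges: [-2.71, 2.71], [-0.32, 2.16], [-1.57, 1.52], [0, 2.45], [-1.46, 4.6], [0, 2.02], [-2.83, 2.83]. Speed limits (rad/s): [1.89, 1.89, 2.57, 2.57, 3.01, 3.01, 3.01].

## Interface

Orientations are given as a rotation vector (axis times angle).
In Python, from bench import ctrl gives the robot as it stands. Calls block until the motion is done:
- ctrl.move_pose(position, orientation): joint-space move of the TCP to a pose.
- ctrl.move_linear(position, feed=150, attitude=None, stop_force=None): straight line of the TCP; attitude=None keeps the orientation; feed is the mean speed in mm/s. With stop_force (N) it stops when the force on the tool has changed by that much, and returns True; else False.
- ctrl.goto_joints(angles): joint-space move.
- ctrl.let_go() and ctrl.close(effort=None): open the fingers fully, or close them until they stop; effort is the grip in N (None keeps the last).
- ctrl.pause(seconds).
- ctrl.inverse_kinematics(position, orientation): joint angles nearest the present ones, or None.
- ctrl.read_state(): the state.
- ctrl.capture(name): name is "scene" or "side" or "wrist"; returns the picture (384x512x3 uint8, blue, green, red); there is no depth.
- ctrl.camera_params(name): a dict with "intrinsics" (3x3 intrinsics, pixels), "world_from_camera" (4x4, takes a point from camera to world coordinates); the wrist camera has in their place "T_tool_cam" (4x4, takes a point from camera to tool coordinates, whose origin is the TCP and whose axes are the tool frame's). Camera axes: x right, y up, looking along -z (the intrinsics and any distortion apply to the point x, -y, -z); pixel columns grow to the right and rows downward; lengths in mm; the calibration is good to about 2 mm. A picture is of the moment at which its call begins: read the wrist's pose just before it. camera_params takes no time and is no camera call.
A pose or a line that the arm cannot do raises ctrl.Unreachable and nothing moves.
- ctrl.sign_off(): hands the job in, once; it reports no verdict.
Trained networks look in the newest picture that a camera, given by its name, has taken for a name from the list of things; names that differ only in an ending like _2 or _b are one class to them, and where a whole thing is asked for, a point or a joint stands for the part that bears it (a point fixed in the world has none). Each returns a list of dicts, best first, with "conf" (0 to 1); they miss things now and then, are a little off and sometimes report something else, mostly with a low value. They report only what shows in the picture. A call takes as long as a camera call. They do not tell look-alikes from the thing itself.
- ctrl.spot_in(target, camera): "centre" ([row, column] in pixels, amid what is visible of it).
The state is a dict: "clock": time; "joints": joint angles; "joint_velocities": joint speeds; "joint_torque": joint torques, N m; "tool_pos": TCP position; "orientation": TCP orientation; "ft_force": force on the tool from outside, world axes, zero at the start; "wrist_torque": the same for the moment, N m; "grip_width": finger opening in mm.
Only numpy, scipy, OpenCV 4.12 (cv2) and the standard library are available. Lean on these libraries where they do the work, as an engineer would, in place of code of your own. Each camera call takes 0.05 s, during which the arm holds its last target.

## Working session

There is one attempt and no reset: what is moved stays moved. The work goes in short steps, each a Python script; the robot and the scene stay as the last script left them, time stands still between calls to the robot, and variables do not carry over. Pictures are saved under pics/ and viewed, and the job is handed in when it is done.

```bash
ls; mkdir -p pics
python3 - <<'E'
from bench import ctrl
import cv2,numpy as np
for n in ["scene","side","wrist"]:
    im=ctrl.capture(n); cv2.imwrite(f"pics/{n}0.png",im)
    p=ctrl.camera_params(n); print(n,{k:np.round(v,3).tolist() if not isinstance(v,str) else v for k,v in p.items()})
    for t in ["drum","stand","quill_knob","small_drum","tin"]:
        print(t,[(np.round(d["centre"]).tolist(),round(d["conf"],2)) for d in ctrl.spot_in(t,n)])
s=ctrl.read_state(); print(s)
E
```

```text
pics
scene {'intrinsics': [[382.965, 0.0, 249.472], [0.0, 382.965, 194.579], [0.0, 0.0, 1.0]], 'world_from_camera': [[0.624, -0.54, 0.565, 1183.74], [0.781, 0.439, -0.444, -474.538], [-0.008, 0.718, 0.696, 863.109], [0.0, 0.0, 0.0, 1.0]]}
drum [([241.0, 219.0], 0.97), ([227.0, 148.0], 0.94), ([190.0, 150.0], 0.86)]
stand [([214.0, 266.0], 0.75)]
quill_knob [([219.0, 205.0], 0.6)]
small_drum [([275.0, 259.0], 0.68)]
tin [([216.0, 205.0], 0.87)]
side {'intrinsics': [[421.321, 0.0, 248.888], [0.0, 421.321, 191.547], [0.0, 0.0, 1.0]], 'world_from_camera': [[0.825, 0.267, -0.498, -189.58], [-0.565, 0.424, -0.707, -1005.648], [0.022, 0.865, 0.501, 815.734], [0.0, 0.0, 0.0, 1.0]]}
drum [([250.0, 274.0], 0.9), ([211.0, 294.0], 0.75), ([259.0, 220.0], 0.75)]
stand [([196.0, 263.0], 0.98)]
quill_knob []
small_drum [([206.0, 320.0], 0.65), ([195.0, 263.0], 0.54)]
tin [([229.0, 260.0], 0.86)]
wrist {'intrinsics': [[274.598, 0.0, 253.953], [0.0, 274.598, 189.49], [0.0, 0.0, 1.0]], 'T_tool_cam': [[-0.0, -0.945, -0.328, -85.282], [0.0, 0.328, -0.945, -71.486], [1.0, -0.0, 0.0, -0.21], [0.0, 0.0, 0.0, 1.0]]}
drum []
stand [([375.0, 107.0], 0.68)]
quill_knob [([308.0, 279.0], 0.53)]
small_drum []
tin []
{'clock': 0.9, 'joints': array([-1.14368515,  0.70642488, -0.02764006,  1.48459154,  0.02205602,
        0.95091459, -0.07550322]), 'joint_velocities': array([-8.02479414e-05, -5.01236485e-04,  5.57817222e-04, -6.94868041e-04,
        1.11991222e-03, -2.29868370e-03,  1.26446159e-04]), 'joint_torque': array([ 4.13958493e-03, -8.82962251e+01,  1.23591609e+00, -2.36384493e+01,
        1.72096485e-02,  1.54760590e-03,  4.11215910e-05]), 'tool_pos': array([259.78366822, 512.94980888, 303.91279392]), 'orientation': array([-1.53940135,  0.36755835, -0.36756705]), 'ft_force': array([ 1.07936175,  0.59809513, -0.46480789]), 'wrist_torque': array([ 0.01452805, -0.07875391,  0.05837741]), 'grip_width': 85.28728826468515}
```

Run:
```python
import cv2
for n,(r0,r1,c0,c1) in {"scene":(120,345,100,400),"side":(100,310,140,420)}.items():
    im=cv2.imread(f"pics/{n}0.png"); cv2.imwrite(f"pics/{n}0c.png",cv2.resize(im[r0:r1,c0:c1],None,fx=2.6,fy=2.6,interpolation=cv2.INTER_CUBIC))
```

```text
(no output)
```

View pics/scene0.png

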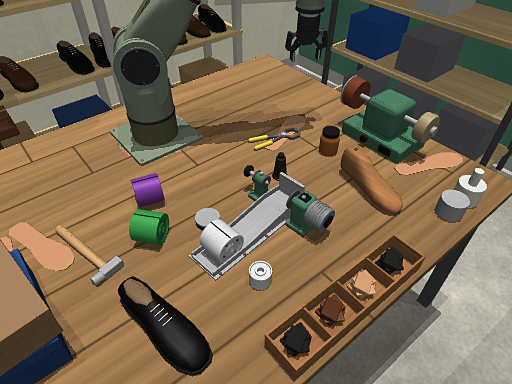

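View pics/side0.png

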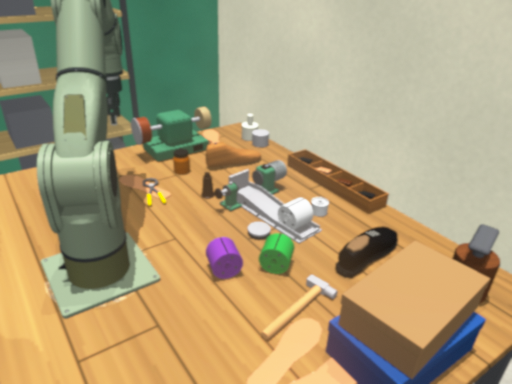

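```bash
echo
```

```text
(no output)
```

View pics/wrist0.png

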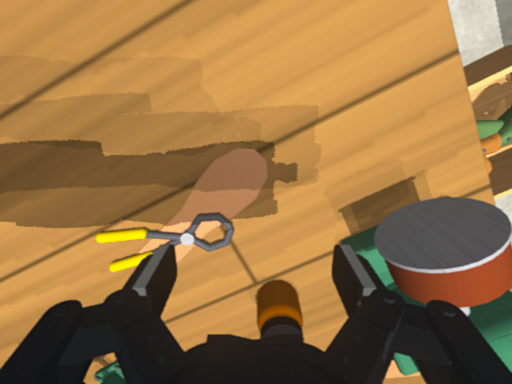

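View pics/scene0c.png

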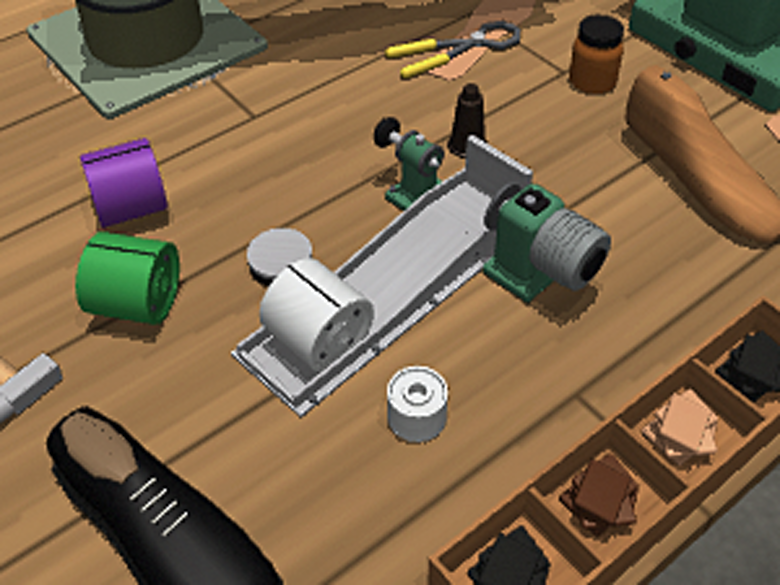

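View pics/side0c.png

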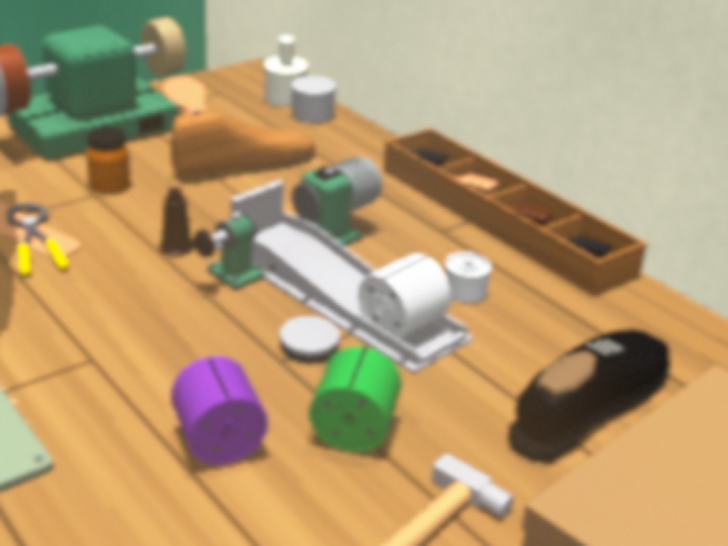

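The target is the silver-white drum on the ramp's landing at scene (241,219) / side (211,294). The green drum (227,148) and purple drum (190,150) stand on the bench and are look-alikes. The small drum on end is at (275,259). The enlarged crop confirms the bare one lies on the landing. Next I fit the stand pose.

```bash
cat > h.py <<'E'
import numpy as np,cv2
from bench import ctrl
from scipy.spatial.transform import Rotation as R
def cam(n):
    p=ctrl.camera_params(n); K=np.array(p["intrinsics"])
    if n=="wrist":
        s=ctrl.read_state(); T=np.eye(4);T[:3,:3]=R.from_rotvec(s["orientation"]).as_matrix();T[:3,3]=s["tool_pos"]
        return K,T@np.array(p["T_tool_cam"])
    return K,np.array(p["world_from_camera"])
def proj(K,T,P):
    P=np.atleast_2d(P); c=(P-T[:3,3])@T[:3,:3]; c=c*[1,-1,-1]; q=c@K.T; return q[:,:2]/q[:,2:]
def hit(K,T,uv,z):
    d=np.linalg.inv(K)@[uv[0],uv[1],1]; d=T[:3,:3]@(d*[1,-1,-1]); o=T[:3,3]; return o+d*(z-o[2])/d[2]
def st2w(pose,P):
    x,y,a=pose;P=np.atleast_2d(P).astype(float);c,s=np.cos(a),np.sin(a)
    return np.c_[x+c*P[:,0]-s*P[:,1],y+s*P[:,0]+c*P[:,1],P[:,2]]
def slope_z(y): return 6 if y<0 else (6+y*np.tan(np.radians(8)) if y<160 else 28.5-(y-160)*np.tan(np.radians(5)))
def overlay(im,K,T,pose,drum=None,q=0):
    f=2 if im.shape[1]<=400 else 1
    def line(P,c):
        uv=proj(K,T,st2w(pose,P)); uv=np.round(uv*16).astype(int); cv2.polylines(im,[uv.reshape(-1,1,2)],False,c,1,cv2.LINE_AA,4)
    for x in (-42.5,42.5):
        line([[x,y,slope_z(y)+18] for y in (-128,0,160,231)],(0,0,255))
        line([[x,y,slope_z(y)] for y in (-128,0,160,231)],(0,255,255))
    line([[-42.5,231,88],[42.5,231,88]],(255,0,255)); line([[-42.5,-128,16],[42.5,-128,16]],(255,0,255))
    for x0,x1,h in ((46,176,114),(-108,-52,100)): line([[x0,140,h],[x1,140,h],[x1,230,h],[x0,230,h],[x0,140,h]],(255,255,0))
    t=np.linspace(0,6.3,30)
    line(np.c_[0*t-142+q,186+20*np.cos(t),71.4+20*np.sin(t)],(0,255,0))
    if drum is not None:
        for x in(-40,40): line(np.c_[0*t+x,drum+45*np.cos(t),51+45*np.sin(t)],(255,0,0))
E
python3 - <<'E'
from h import *
K,T=cam("scene")
f=lambda u,v:(u/2.6+100-.3,v/2.6+120-.3)
for n,u,v,z in [("lowL",235,353,16),("lowR",303,413,16),("stopL",467,138,88),("stopR",531,170,88),("knob",383,132,71.4),("drumtop",320,285,96)]:
    print(n,hit(K,T,f(u,v),z).round(1))
K,T=cam("side")
f=lambda u,v:(u/2.6+140-.3,v/2.6+100-.3)
for n,u,v,z in [("low near",413,366,16),("low far",468,335,16),("stopnear",233,214,88),("stopfar",283,183,88),("knob",203,243,71.4)]:
    print(n,hit(K,T,f(u,v),z).round(1))
for nm in ["small_drum","tin","thread_cone","hammer","jar","pincers","last","shoe"]:
    K,T=cam("scene"); print(nm,[(hit(K,T,d["centre"][::-1],20).round().tolist(),round(d["conf"],2)) for d in ctrl.spot_in(nm,"scene")][:2])
E
```

```text
lowL [ 581.1 -210.    16. ]
lowR [ 686.8 -196.9   16. ]
stopL [537.6 151.2  88. ]
stopR [625.6 170.7  88. ]
knob [450.6  92.6  71.4]
drumtop [ 619.9 -122.2   96. ]
low near [ 564.3 -215.8   16. ]
low far [ 666.3 -203.3   16. ]
stopnear [513.5 115.3  88. ]
stopfar [624.7 155.9  88. ]
knob [452.5  93.9  71.4]
small_drum [([751.0, -105.0, 20.0], 0.68)]
tin [([490.0, -98.0, 20.0], 0.87)]
thread_cone [([446.0, 225.0, 20.0], 0.6)]
hammer [([433.0, -414.0, 20.0], 0.97)]
jar [([459.0, 464.0, 20.0], 0.9)]
pincers [([323.0, 315.0, 20.0], 0.54)]
last [([697.0, 411.0, 20.0], 0.91)]
shoe [([729.0, -364.0, 20.0], 0.85)]
```

```bash
cat >> h.py <<'E'
def att(pose,k=0):
    # k: angle of tool x from stand +y, about vertical
    a=pose[2]+k; x=np.array([-np.sin(a),np.cos(a),0]);y=np.array([0,0,-1.]);return R.from_matrix(np.c_[x,y,np.cross(x,y)]).as_rotvec()
E
python3 - <<'E'
from h import *
pose=(616,-77,.13)
print(R.from_rotvec(ctrl.read_state()["orientation"]).as_matrix().round(2))
for k in (0,np.pi/2,-np.pi/2,np.pi):
  for P in ([0,-40,400],[0,-140,109],[0,145,130],[-165,186,130]):
    p=st2w(pose,P)[0]; j=ctrl.inverse_kinematics(p,att(pose,k)); print(round(k,2),P,None if j is None else np.round(j,2))
E
```

```text
[[ 0.89 -0.    0.45]
 [-0.45 -0.    0.89]
 [ 0.   -1.   -0.  ]]
0 [0, -40, 400] [-0.24  0.99  1.3   1.08 -0.94  1.63 -2.24]
0 [0, -140, 109] [-0.11  1.43  1.29  1.27 -1.35  1.35 -1.89]
0 [0, 145, 130] [ 0.16  1.06 -0.71  1.53  0.84  0.87  2.41]
0 [-165, 186, 130] [-0.06  0.88 -0.38  2.13  1.05  0.33  1.93]
1.57 [0, -40, 400] [-0.11  0.8   0.67  1.07 -0.47  1.41 -0.97]
1.57 [0, -140, 109] [ 0.1   1.15  0.45  1.26 -0.55  0.85 -0.76]
1.57 [0, 145, 130] [-0.35  1.02  0.4   1.55 -0.55  0.68 -1.13]
1.57 [-165, 186, 130] [-0.36  0.87  0.17  2.14 -0.75  0.19 -0.95]
-1.57 [0, -40, 400] [ 0.22  0.74 -0.21  1.06  0.14  1.36  1.73]
-1.57 [0, -140, 109] [ 0.49  1.14 -0.52  1.25  0.61  0.91  1.55]
-1.57 [0, 145, 130] [-0.03  0.99 -0.29  1.54  0.39  0.67  1.2 ]
-1.57 [-165, 186, 130] [-0.21  0.86 -0.11  2.14  0.5   0.17  0.93]
3.14 [0, -40, 400] [ 0.05  0.74  0.21  1.06 -0.15  1.35  0.37]
3.14 [0, -140, 109] [ 0.29  1.1  -0.03  1.26  0.04  0.79  0.38]
3.14 [0, 145, 130] [-0.2   0.98  0.06  1.55 -0.09  0.62  0.05]
3.14 [-165, 186, 130] [-0.29  0.86  0.03  2.14 -0.14  0.14  0.  ]
```

Run:
```python
from h import *
pose=(616,-77,.13)
p=st2w(pose,[0,110,400])[0]
ctrl.move_pose(p,att(pose,np.pi)); ctrl.close(20)
K,T=cam("wrist"); im=ctrl.capture("wrist"); cv2.imwrite("pics/w1.png",im)
np.savez("w1.npz",K=K,T=T); print(ctrl.read_state()["clock"],ctrl.read_state()["tool_pos"])
for t in ["drum","quill_knob"]: print(t,[(np.round(d["centre"]).tolist(),round(d["conf"],2)) for d in ctrl.spot_in(t,"wrist")])
big=cv2.resize(im,None,fx=1.5,fy=1.5,interpolation=cv2.INTER_CUBIC);K2=K.copy();K2[:2]*=1.5
cv2.imwrite("pics/w1b.png",big);overlay(big,K2,T,pose,-40);cv2.imwrite("pics/w1o.png",big)
```

```text
4.2583 [601.73302445  32.07458056 399.98113944]
drum [([252.0, 73.0], 0.9), ([281.0, 146.0], 0.87), ([228.0, 247.0], 0.86)]
quill_knob [([98.0, 154.0], 0.87)]
```

View pics/w1o.png

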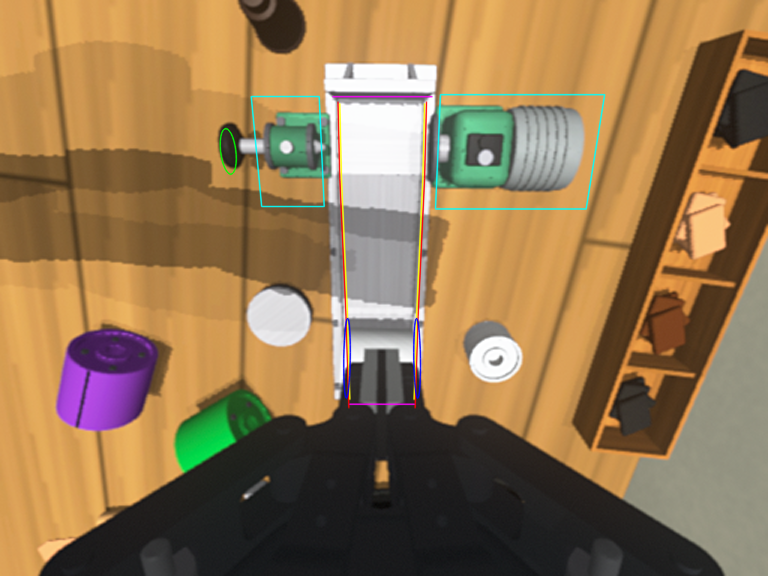

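View pics/w1b.png

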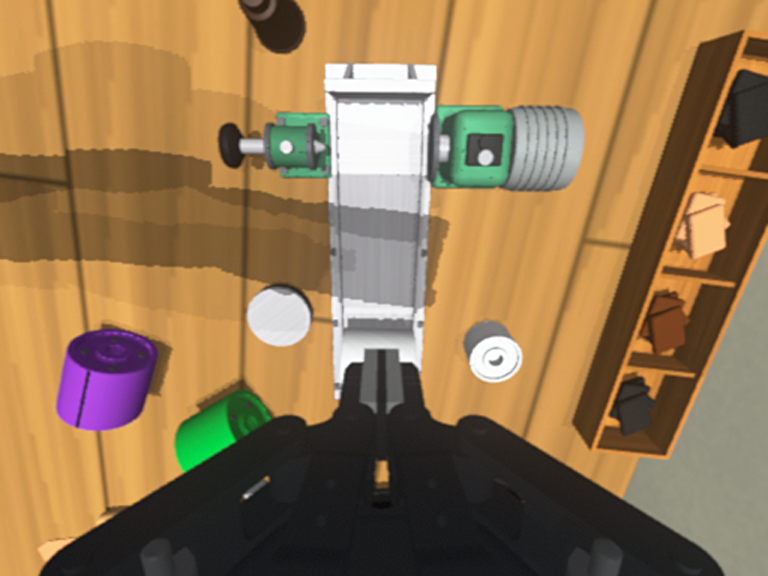

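Run:
```python
from h import *
pose=(616,-77,.13)
d=np.load("w1.npz");im=cv2.imread("pics/w1.png")
def crop(im,K,T,r0,c0,h,w,f,name):
    b=cv2.resize(im[r0:r0+h,c0:c0+w],None,fx=f,fy=f,interpolation=cv2.INTER_CUBIC)
    A=np.array([[f,0,(0.5-c0)*f-.5],[0,f,(0.5-r0)*f-.5],[0,0,1]]); o=b.copy();overlay(o,A@K,T,pose,-45)
    cv2.imwrite(name,o); cv2.imwrite(name.replace("o.","r."),b)
crop(im,d["K"],d["T"],35,130,110,190,4,"pics/w1co.png")
K,T=cam("scene");crop(cv2.imread("pics/scene0.png"),K,T,160,180,120,160,5,"pics/s1co.png")
K,T=cam("side");crop(cv2.imread("pics/side0.png"),K,T,160,200,90,140,5.5,"pics/d1co.png")
```

```text
(no output)
```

View pics/w1co.png

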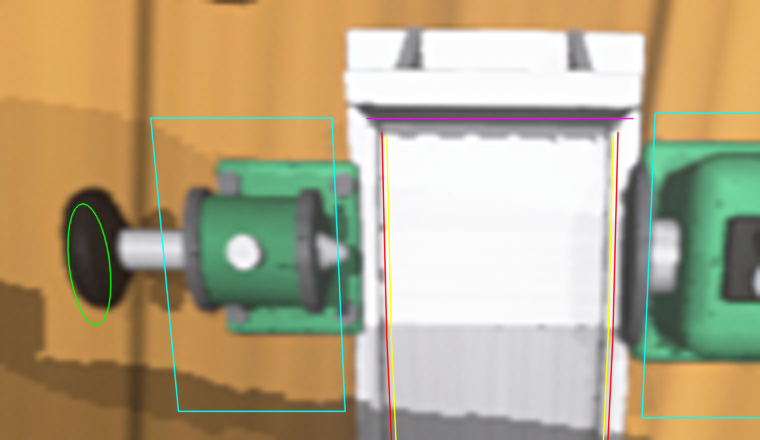

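View pics/s1co.png

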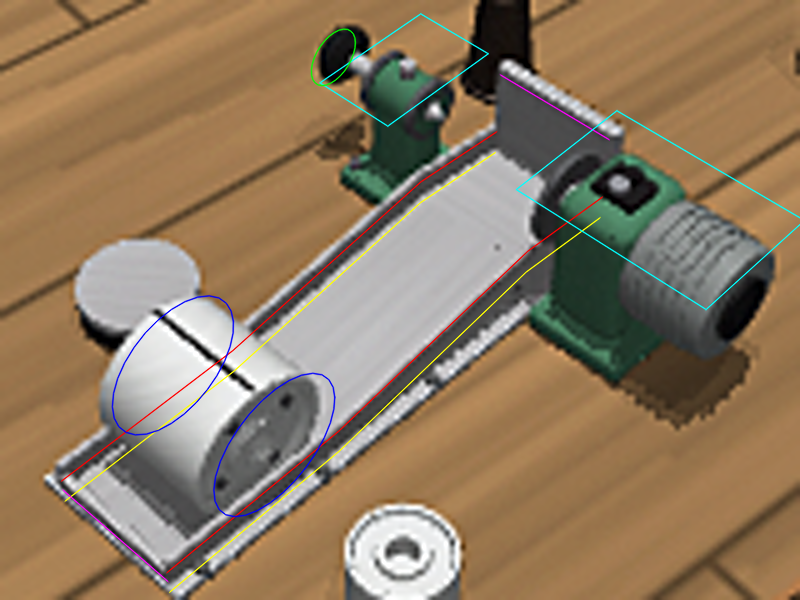

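View pics/d1co.png

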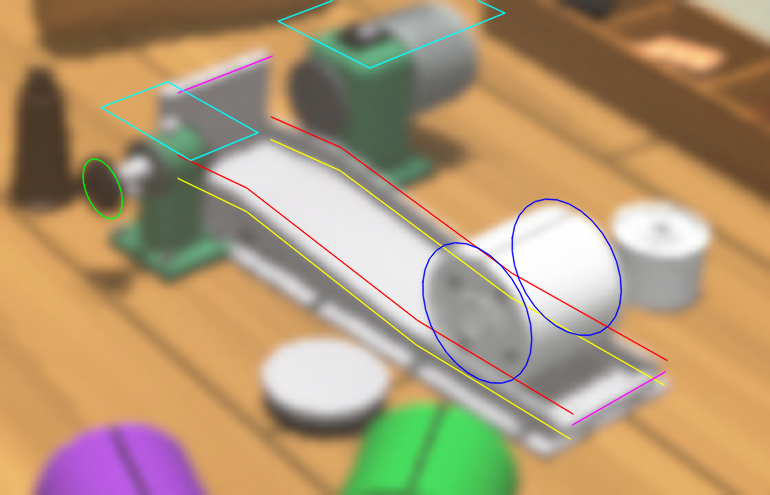

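```bash
cat >> h.py <<'E'
pose=(615.8,-75.5,.13)
def tip(x,y,z): return st2w(pose,[x,y,z+73])[0]
E
python3 - <<'E'
from h import *
K,T=cam("scene")
for n,uv,z in [("green",(148,227),45),("purple",(148,190),45),("shoe heel",(122,282),50),("hammerhead",(107,270),15)]:
    w=hit(K,T,uv,z); a=pose[2];d=w[:2]-pose[:2]; print(n,w.round(),"stand",(np.array([[np.cos(a),np.sin(a)],[-np.sin(a),np.cos(a)]])@d).round())
ctrl.move_pose(tip(0,-137,200),att(pose,np.pi))
ctrl.move_linear(tip(0,-137,75),feed=150)
cv2.imwrite("pics/s2.png",cv2.resize(ctrl.capture("scene")[140:320,110:350],None,fx=3.2,fy=3.2,interpolation=cv2.INTER_CUBIC))
cv2.imwrite("pics/d2.png",cv2.resize(ctrl.capture("side")[140:290,180:380],None,fx=3.8,fy=3.8,interpolation=cv2.INTER_CUBIC))
s=ctrl.read_state();print(s["clock"],s["ft_force"])
E
```

```text
green [ 442. -258.   45.] stand [-196. -159.]
purple [ 305. -186.   45.] stand [-323.  -69.]
shoe heel [ 568. -396.   50.] stand [ -89. -311.]
hammerhead [ 482. -407.   15.] stand [-176. -311.]
6.5167 [ 0.68280408 -0.29642563 -0.59261138]
```

View pics/s2.png

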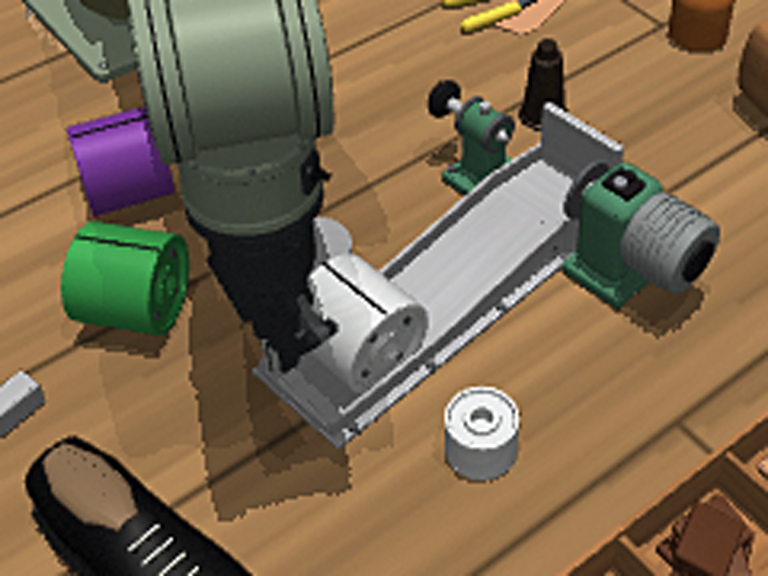

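View pics/d2.png

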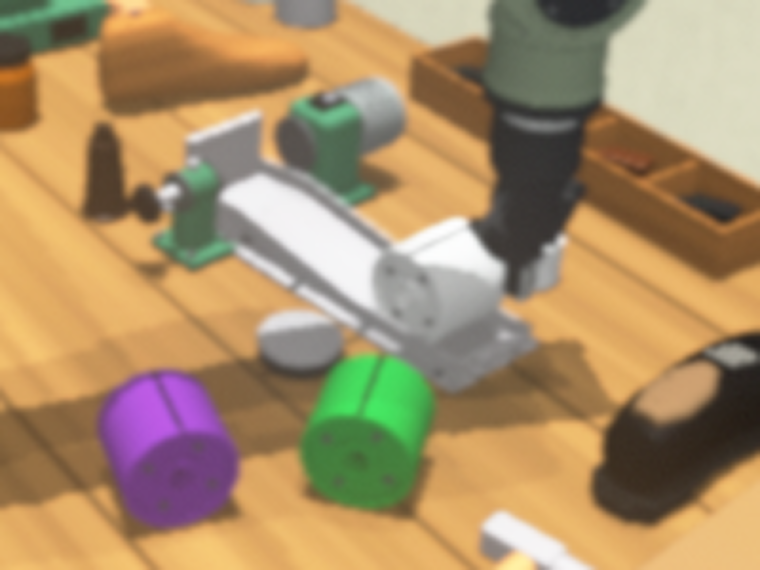

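The finger stands behind the drum and clear of it (tip at scene crop (285,370), with the drum ahead of it). I'll descend and push across the flat.

Run:
```python
from h import *
r=ctrl.move_linear(tip(0,-137,37),feed=60,stop_force=10);print(r)
if not r:
    r=ctrl.move_linear(tip(0,-58,37),feed=30,stop_force=15);print(r)
cv2.imwrite("pics/s3.png",cv2.resize(ctrl.capture("scene")[140:320,110:350],None,fx=3.2,fy=3.2,interpolation=cv2.INTER_CUBIC))
cv2.imwrite("pics/w3.png",ctrl.capture("wrist"))
s=ctrl.read_state();print(s["clock"],s["ft_force"],s["tool_pos"],tip(0,-58,37))
```

```text
False
False
10.1833 [-0.2775168  -0.286284   -0.15376356] [ 623.31981986 -133.07064009  109.99607973] [ 623.31878027 -133.01058984  110.        ]
```

View pics/s3.png

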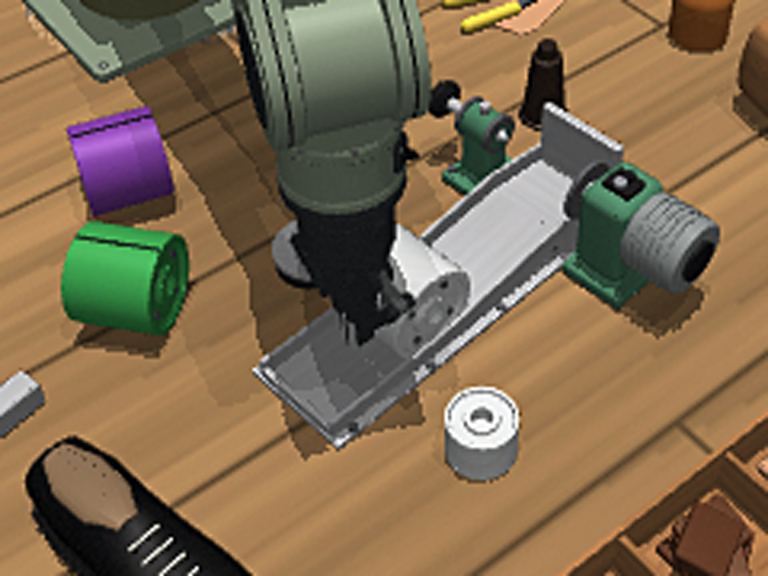

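View pics/w3.png

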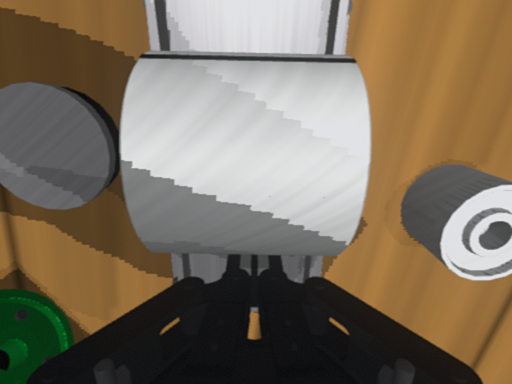

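The drum lies square in front of the fingertips at the foot of the slope: its seam runs level at wrist row ~58 and its rear edge meets the tips at row ~255. Next it goes up the slope.

Run:
```python
from h import *
r=ctrl.move_linear(tip(0,98,37+156*np.tan(np.radians(8))),feed=32,stop_force=20);print(r)
s=ctrl.read_state();print(s["clock"],s["ft_force"],s["tool_pos"])
cv2.imwrite("pics/s4.png",cv2.resize(ctrl.capture("scene")[140:320,110:350],None,fx=3.2,fy=3.2,interpolation=cv2.INTER_CUBIC))
cv2.imwrite("pics/w4.png",ctrl.capture("wrist"))
```

```text
False
15.2583 [ 0.29245664 -3.34319741  2.2609161 ] [603.11364148  21.60221524 131.93460376]
```

View pics/s4.png

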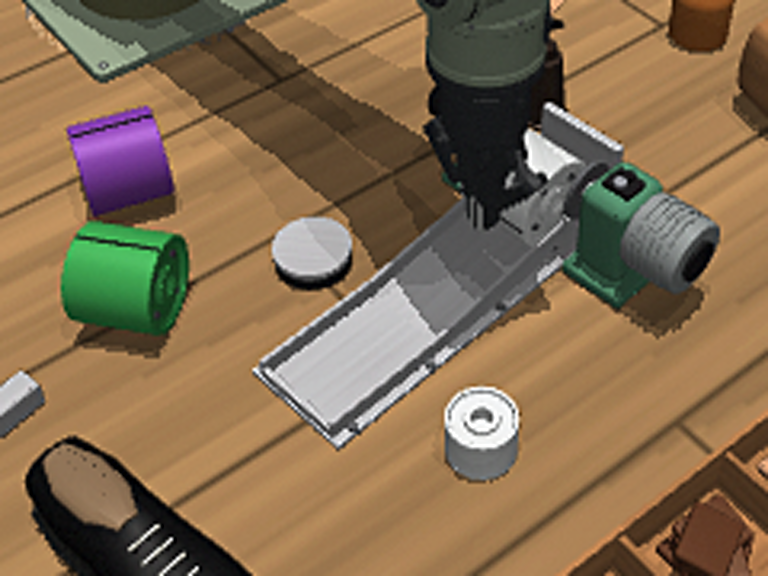

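View pics/w4.png

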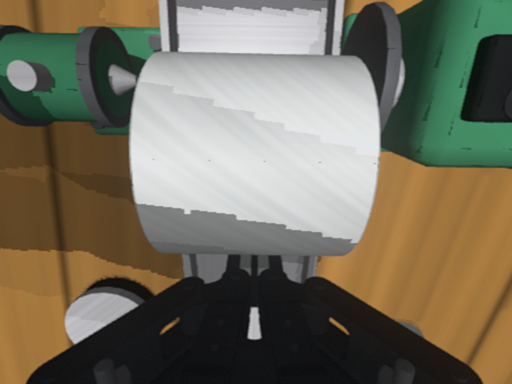

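The drum is near the crest and still resting on the fingertips (about 3 N). I'll push it on over the crest.

Run:
```python
from h import *
r=ctrl.move_linear(tip(0,126,59),feed=25,stop_force=12);print(r)
s=ctrl.read_state();print(s["clock"],s["ft_force"],s["tool_pos"])
ctrl.pause(.5)
s=ctrl.read_state();print(s["clock"],s["ft_force"])
cv2.imwrite("pics/s5.png",cv2.resize(ctrl.capture("scene")[140:320,110:350],None,fx=3.2,fy=3.2,interpolation=cv2.INTER_CUBIC))
cv2.imwrite("pics/w5.png",ctrl.capture("wrist"))
```

```text
False
16.625 [0.17682009 0.43715244 0.21476804] [599.48566511  49.24602465 131.99660927]
17.125 [ 0.32166059  0.42620435 -0.4951433 ]
```

View pics/s5.png

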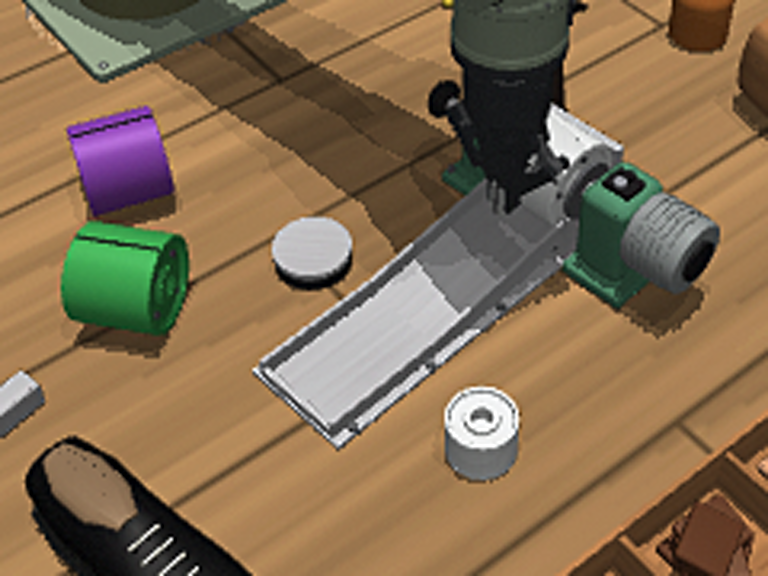

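View pics/w5.png

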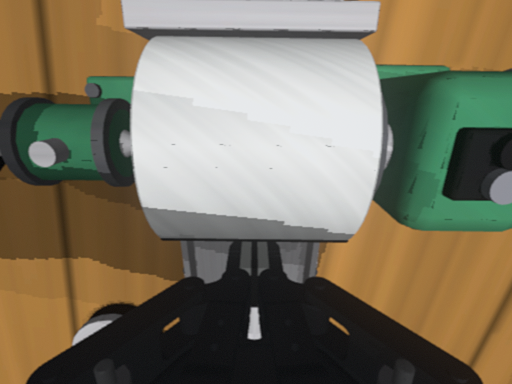

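The drum now sits against the end stop, square and in line with the quill pin (wrist row ~142); seam lines are level. I'll back away and go to the knob.

Run:
```python
from h import *
ctrl.move_linear(tip(0,85,59),feed=80)
ctrl.move_linear(tip(0,75,170),feed=150)
ctrl.move_linear(tip(-178,150,170),feed=150)
K,T=cam("wrist");im=ctrl.capture("wrist")
print(ctrl.spot_in("quill_knob","wrist")[:2])
o=im.copy();overlay(o,K,T,pose,None,2);cv2.imwrite("pics/w6.png",o)
K,T=cam("scene");b=ctrl.capture("scene");overlay(b,K,T,pose);cv2.imwrite("pics/s6.png",cv2.resize(b[140:320,110:350],None,fx=3.2,fy=3.2,interpolation=cv2.INTER_CUBIC))
b=ctrl.capture("side");cv2.imwrite("pics/d6.png",cv2.resize(b[140:290,180:380],None,fx=3.8,fy=3.8,interpolation=cv2.INTER_CUBIC))
s=ctrl.read_state();print(s["clock"],s["ft_force"],s["joints"].round(2))
```

```text
[{'centre': [147.1, 304.3], 'conf': 0.61}]
20.425 [-0.01179825  0.77882504  0.1311153 ] [-0.32  0.62  0.21  2.09 -0.28  0.46  0.24]
```

View pics/w6.png

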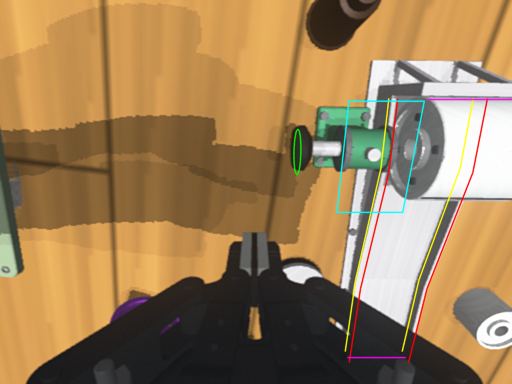

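View pics/s6.png

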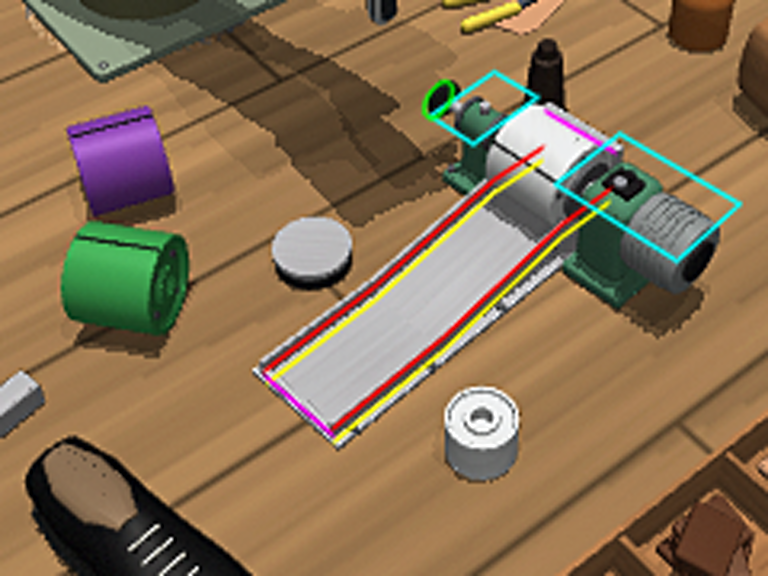

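View pics/d6.png

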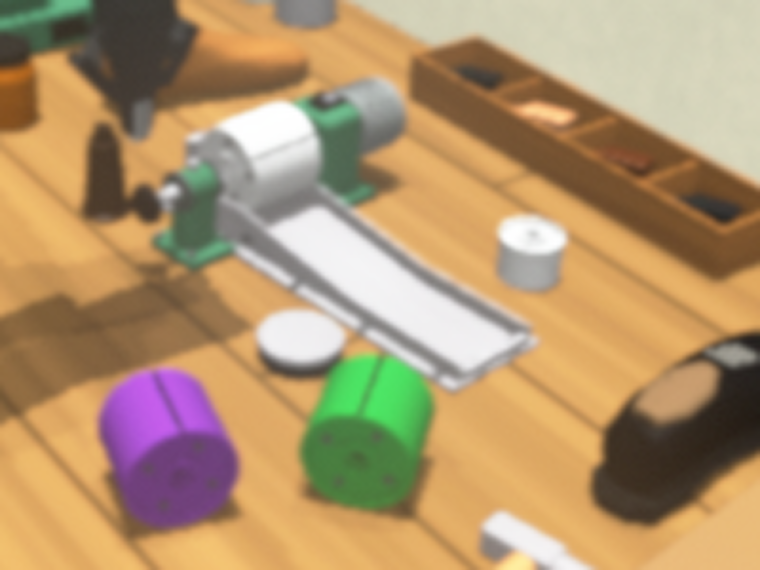

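The drum holds its seat by itself, and the predicted knob position matches the picture in all views. Next I lower beside the knob and push.

Run:
```python
from h import *
ctrl.move_linear(tip(-178,187,130),feed=120)
r=ctrl.move_linear(tip(-178,187,60),feed=80,stop_force=8);print(r)
s=ctrl.read_state();print(s["clock"],s["ft_force"])
if not r:
    r=ctrl.move_linear(tip(-115,187,60),feed=20,stop_force=20);print(r)
a=pose[2]
s=ctrl.read_state();d=s["tool_pos"][:2]-pose[:2];print(s["clock"],s["ft_force"],"stand x,y",np.array([[np.cos(a),np.sin(a)],[-np.sin(a),np.cos(a)]])@d)
b=ctrl.capture("scene");cv2.imwrite("pics/s7.png",cv2.resize(b[120:260,180:320],None,fx=4,fy=4,interpolation=cv2.INTER_CUBIC))
b=ctrl.capture("wrist");cv2.imwrite("pics/w7.png",b)
```

```text
False
22.05 [-0.05962935 -0.18817404  0.33836518]
True
24.1167 [-2.40115805 -0.41122886  1.3016361 ] stand x,y [-133.51922733  186.79472968]
```

View pics/s7.png

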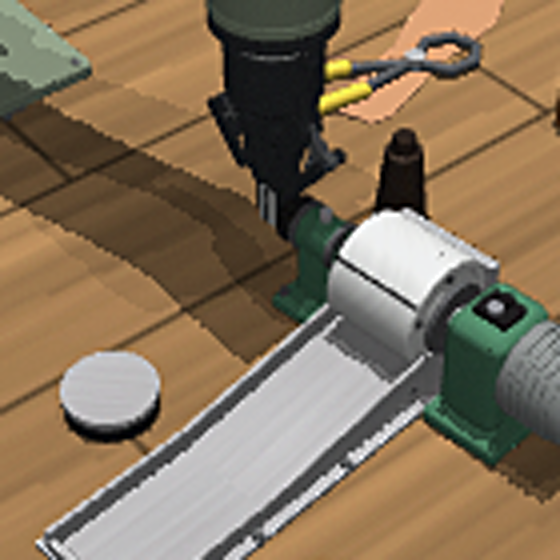

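View pics/w7.png

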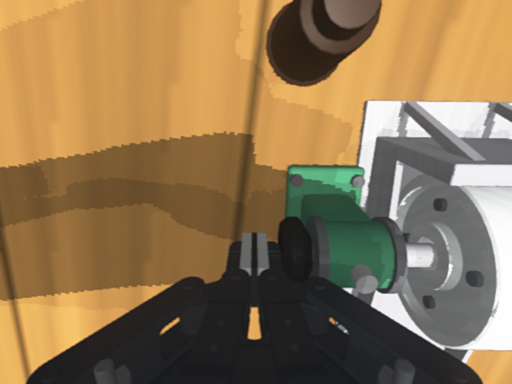

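Run:
```python
from h import *
a=pose[2]
def st():
    s=ctrl.read_state();d=s["tool_pos"][:2]-pose[:2];print(s["clock"],s["ft_force"].round(1),"stand x,y",np.array([[np.cos(a),np.sin(a)],[-np.sin(a),np.cos(a)]])@d)
r=ctrl.move_linear(tip(-115,187,60),feed=15,stop_force=30);print(r);st()
ctrl.pause(.4);st()
ctrl.move_linear(tip(-180,187,60),feed=60)
ctrl.move_linear(tip(-180,170,190),feed=150);st()
for n,(r0,r1,c0,c1) in {"scene":(130,240,200,350),"side":(150,250,190,320),"wrist":(60,260,250,512)}.items():
    b=ctrl.capture(n);b=b[r0:r1,c0:c1];f=750/b.shape[1];cv2.imwrite(f"pics/{n}8.png",cv2.resize(b,None,fx=f,fy=f,interpolation=cv2.INTER_CUBIC))
```

```text
True
24.7667 [-2.6 -1.3  1.7] stand x,y [-133.00857982  186.76871717]
25.1667 [-2.8 -0.8  0.8] stand x,y [-133.02551742  186.78692836]
27.125 [-0.9  0.1 -1.1] stand x,y [-180.17716319  170.08569077]
```

View pics/scene8.png

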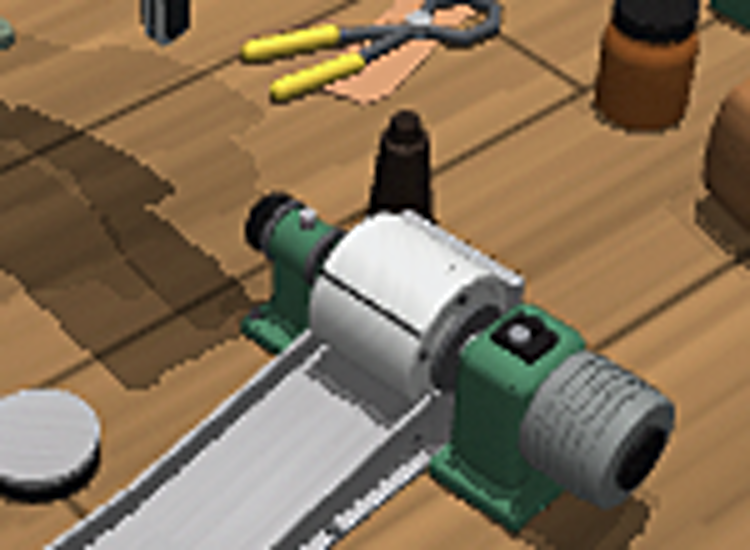

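View pics/wrist8.png

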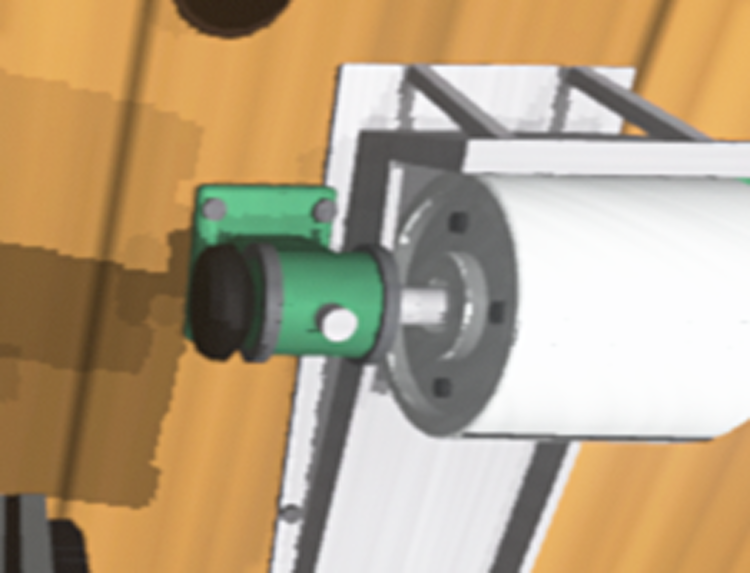

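View pics/side8.png

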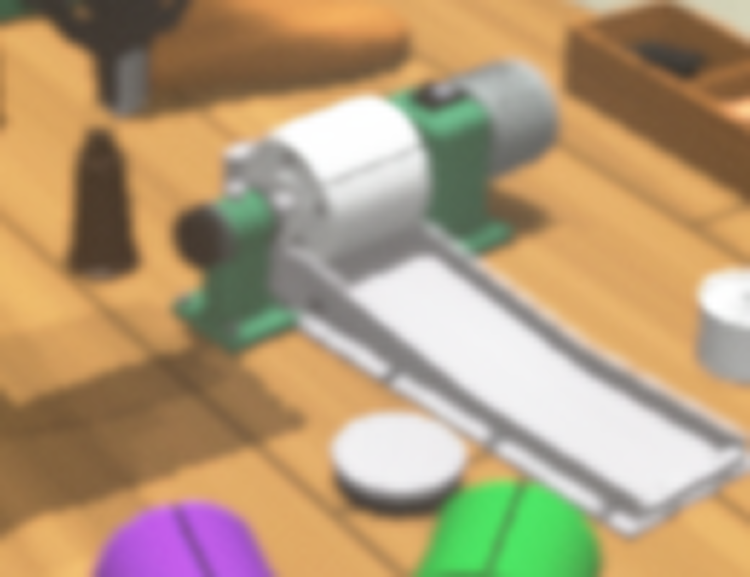

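Run:
```python
from h import *
ctrl.pause(.5);ctrl.sign_off()
```

```text
the job is handed in; nothing more can be done
```

I rolled the bare aluminium drum up the ramp with the closed fingertips, moving at about 25–32 mm/s. It went over the crest into the seat against the end stop, and it stayed there once the fingers backed away. I then pushed the tailstock knob home, came clear above it, and handed the job in at about 27.6 s on the robot's clock. `sign_off` gives no verdict, so I don't know how it was judged.

**Last checks**
- **Drum:** it sits square against the stop in all three camera views.
- **Quill:** the pin is in the drum's bore and the knob is flush against the tailstock collar. A second push to 30 N moved it only 0.5 mm, so it looks fully home. I had no direct reading of its travel.
- **Bystanders:** those visible in the final pictures (tin, small drum, thread cone, jar and pincers) look undisturbed. The hammer, shoe and last were not re-measured at the end.

**Disagreement:** the first wrist view put the stand about 4–5 mm farther along y than the scene and side cameras did. I shifted my estimate by 1.5 mm, and the later views agreed with it.

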